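Unstack the lunch boxes onto their trays

TASK

Take the stack of four lunch boxes apart and set each box gently, without dropping it, on the tray of its own colour, lid up, standing flat inside the tray's rim with its length along the tray. Keep the boxes upright all the while and leave the mug and the salt shaker where they are.

Things in the scene. Friction and masses are not known exactly. Their poses are not given: they have to be found in the camera images.
- blue_box_centre (a point): Centre (half-way up) of the closed rectangular lunch box with the blue lid and white body, 140 x 66 x 54 mm high (bottom of the stack at the start). Loose, rigid, flat lid, straight sides, 0.1 to 0.3 kg. Axes: x along the 140 mm length, y across the 66 mm width (grip across it), z up; the underside is 27 mm below this point, the lid's top 27 mm above.
- green_box_centre (a point): Centre (half-way up) of the closed rectangular lunch box with the green lid and white body, 118 x 62 x 54 mm high (second from the bottom of the stack at the start). Loose, rigid, flat lid, straight sides, 0.1 to 0.3 kg. Axes: x along the 118 mm length, y across the 62 mm width (grip across it), z up; the underside is 27 mm below this point, the lid's top 27 mm above.
- yellow_box_centre (a point): Centre (half-way up) of the closed rectangular lunch box with the yellow lid and white body, 96 x 58 x 54 mm high (third from the bottom of the stack at the start). Loose, rigid, flat lid, straight sides, 0.1 to 0.3 kg. Axes: x along the 96 mm length, y across the 58 mm width (grip across it), z up; the underside is 27 mm below this point, the lid's top 27 mm above.
- red_box_centre (a point): Centre (half-way up) of the closed rectangular lunch box with the red lid and white body, 74 x 54 x 54 mm high (top of the stack at the start). Loose, rigid, flat lid, straight sides, 0.1 to 0.3 kg. Axes: x along the 74 mm length, y across the 54 mm width (grip across it), z up; the underside is 27 mm below this point, the lid's top 27 mm above.
- blue_tray: Flat blue lunch tray, fixed to the worktop, outside 170 x 96 mm; floor 2.5 mm thick, surrounded by a low rim 3 mm thick whose top is 6 mm above the worktop; space inside the rim 164 x 90 mm, i.e. 12 mm more than the blue box on every side. Origin: centre of its underside, on the worktop; x along its length, y across, z up. With the blue box standing in it the box's centre is 29.5 mm above the worktop.
- green_tray: Flat green lunch tray, fixed to the worktop, outside 148 x 92 mm; floor 2.5 mm thick, surrounded by a low rim 3 mm thick whose top is 6 mm above the worktop; space inside the rim 142 x 86 mm, i.e. 12 mm more than the green box on every side. Origin: centre of its underside, on the worktop; x along its length, y across, z up. With the green box standing in it the box's centre is 29.5 mm above the worktop.
- yellow_tray: Flat yellow lunch tray, fixed to the worktop, outside 126 x 88 mm; floor 2.5 mm thick, surrounded by a low rim 3 mm thick whose top is 6 mm above the worktop; space inside the rim 120 x 82 mm, i.e. 12 mm more than the yellow box on every side. Origin: centre of its underside, on the worktop; x along its length, y across, z up. With the yellow box standing in it the box's centre is 29.5 mm above the worktop.
- red_tray: Flat red lunch tray, fixed to the worktop, outside 104 x 84 mm; floor 2.5 mm thick, surrounded by a low rim 3 mm thick whose top is 6 mm above the worktop; space inside the rim 98 x 78 mm, i.e. 12 mm more than the red box on every side. Origin: centre of its underside, on the worktop; x along its length, y across, z up. With the red box standing in it the box's centre is 29.5 mm above the worktop.
- mug_centre (a point): Centre (half-way up) of a loose white dotted mug, 82 mm wide and 114 mm over the handle, 91 mm high, at the back of the work: to be left alone.
- shaker_centre (a point): Centre (half-way up) of a loose salt shaker, 44 mm in diameter, 90 mm high, at the back of the work: to be left alone.
Things that resemble listed ones, but are neither listed nor needed, are in the scene too. What is shaped like the part that bears green_box_centre but orange, pink or red is not meant.

How it is judged (in metres and radians):
At the end, for the whole second after the job is handed in: Each box stands flat (0.03 rad) on the floor of the tray of its own colour, centre within 14 mm of the tray's along and across, length along it within 0.3 rad (either way round), at rest and released; mug and salt shaker within 20 mm of where they stood (x of blue_box_centre in the frame of blue_tray between -0.014 and 0.014 m and y of blue_box_centre in the frame of blue_tray between -0.014 and 0.014 m and z of blue_box_centre in the frame of blue_tray between 0.026 and 0.033 m and angle between each of blue_box_centre, green_box_centre, yellow_box_centre, red_box_centre's own z axis and vertical below 0.03 rad and angle between the x axis of blue_box_centre and the x axis of blue_tray, either way round below 0.3 rad and linear speed of each of blue_box, green_box, yellow_box, red_box below 0.02 m/s and contact force between each of blue_box, green_box, yellow_box, red_box and the fingers below 0.1 N and x of green_box_centre in the frame of green_tray between -0.014 and 0.014 m and y of green_box_centre in the frame of green_tray between -0.014 and 0.014 m and z of green_box_centre in the frame of green_tray between 0.026 and 0.033 m and angle between the x axis of green_box_centre and the x axis of green_tray, either way round below 0.3 rad and x of yellow_box_centre in the frame of yellow_tray between -0.014 and 0.014 m and y of yellow_box_centre in the frame of yellow_tray between -0.014 and 0.014 m and z of yellow_box_centre in the frame of yellow_tray between 0.026 and 0.033 m and angle between the x axis of yellow_box_centre and the x axis of yellow_tray, either way round below 0.3 rad and x of red_box_centre in the frame of red_tray between -0.014 and 0.014 m and y of red_box_centre in the frame of red_tray between -0.014 and 0.014 m and z of red_box_centre in the frame of red_tray between 0.026 and 0.033 m and angle between the x axis of red_box_centre and the x axis of red_tray, either way round below 0.3 rad and distance of each of mug_centre, shaker_centre from where it was at the start of the episode below 0.02 m); the robot touches nothing.
It fails at once if a box is tipped by more than about 30 degrees (angle between any of blue_box_centre, green_box_centre, yellow_box_centre, red_box_centre's own z axis and vertical above 0.52 rad).
It fails at once if a box is dropped: let go while more than 20 mm above the floor of its tray ((horizontal distance between blue_box_centre and blue_tray below 0.05 m and z of blue_box_centre in the frame of blue_tray above 0.0495 m and contact force between blue_box and the fingers below 0.05 N) or (horizontal distance between green_box_centre and green_tray below 0.05 m and z of green_box_centre in the frame of green_tray above 0.0495 m and contact force between green_box and the fingers below 0.05 N) or (horizontal distance between yellow_box_centre and yellow_tray below 0.05 m and z of yellow_box_centre in the frame of yellow_tray above 0.0495 m and contact force between yellow_box and the fingers below 0.05 N) or (horizontal distance between red_box_centre and red_tray below 0.05 m and z of red_box_centre in the frame of red_tray above 0.0495 m and contact force between red_box and the fingers below 0.05 N)).
It fails at once if the mug or the salt shaker is pushed away (over 20 mm) or knocked over (distance of any of mug_centre, shaker_centre from where it was at the start of the episode above 0.02 m).
It also fails if it takes over 115 s, if anything falls off the work surface, if the arm or the gripper's body presses on something with over 40 N, if the wrist force passes 120 N, or if a joint passes its speed limit or range.

ROBOT

A 6-joint arm with a two-finger parallel gripper is mounted at the origin on a cart in front of the work surface, level with it; the furniture and walls round the work are solid. World frame = base frame: x ahead of the robot, y to its left, z up, the work surface at z = 0. Lengths are in mm, angles in rad, forces in N, time in s.
With the tool pointing down it reaches from about 325 to 875 mm from the base axis. Payload 4.4 kg.
Tool frame: the origin (TCP) lies on the centre line of the jaws, within the pads' length; the fingertips stand ahead of it and the grasp point (between the pads) lies 6 mm ahead of it (ctrl.tcp_to_tips is the z of the fingertips in the tool frame, in mm); z points along the fingers, y is the line along which they close (so a half turn about z gives the same grasp; the last joint's range is limited). The gripper opens to 85 mm and grips with 20 to 120 N. Pads are 22 mm wide; open, the fingers measure 114 mm over their backs; the gripper's body (76 mm by 85 mm) begins 54 mm behind the grasp point. The pads swing forward as they close: fully open they stand 13 mm farther back than shut.
Start: joints at [0.995, 0.207, 1.542, -0, 1.393, -0.15], TCP at [237.513, 523.655, 256.282] pointing down, gripper open.
Joint ranges: [-2.73, 2.73], [-0.86, 2.22], [0.23, 2.46], [-1.11, 4.25], [0.08, 2.63], [-2.82, 2.82]. Speed limits (rad/s): [2.79, 2.79, 3.14, 3.14, 3.14, 3.14].

INTERFACE

Orientations are given as a 3x3 rotation matrix whose columns are the frame's x, y, z axes.
In Python, from plant import ctrl, sensors, optics gives the robot as it stands. Calls block until the motion is done:
- ctrl.move_ptp(position, orientation): joint-space move of the TCP to a pose.
- ctrl.move_l(position, rot=None, vel=150, threshold=None): straight line of the TCP; rot=None keeps the orientation; vel is the mean speed in mm/s. With threshold (N) it stops when the force on the tool has changed by that much, and returns True; else False.
- ctrl.set_joints(angles): joint-space move.
- ctrl.gripper_to(opening, force=None): finger opening in mm; force is the grip in N (None keeps the last); returns when the fingers have stopped.
- ctrl.hold(seconds).
- ctrl.solve_ik(position, orientation): joint angles nearest the present ones, or None.
- sensors.read_state(): the state.
- optics.grab_frame(name): name is "scene" or "top" or "wrist"; returns (picture, depth): 420x560x3 uint8, red, green, blue; 420x560 float32, mm along the optical axis (not along the pixel's ray), 0 where there is no reading.
- optics.camera_params(name): a dict with "mtx" (3x3 intrinsics, pixels), "R" (3x3) and "t" (3): a world point X has camera coordinates R X + t; the wrist camera has in their place "T_tool_cam" (4x4, takes a point from camera to tool coordinates, whose origin is the TCP and whose axes are the flange's). Camera axes: x right, y down, z forward; pixel columns grow to the right and rows downward; lengths in mm; the calibration is good to about 2 mm. The wrist camera is an equidistant fisheye: a pixel r from the principal point sees the ray r / f radians off the axis. A picture is of the moment at which its call begins: read the wrist's pose just before it. camera_params takes no time and is no camera call.
A pose or a line that the arm cannot do raises ctrl.MotionError and nothing moves.
- ctrl.finish_job(): hands the job in; it is judged then, once.
The state is a dict: "t": time; "q": joint angles; "qvel": joint speeds; "tau": joint torques, N m; "eef_pos": TCP position; "eef_rot": TCP orientation; "force": force on the tool from outside, world axes, zero at the start; "wrist_torque": the same for the moment, N m; "grip_width": finger opening in mm; "grasp_force": force on a finger pad.
Only numpy, scipy, OpenCV 4.12 (cv2) and the standard library are available. Lean on these libraries where they do the work, as an engineer would, in place of code of your own. Each camera call takes 0.05 s, during which the arm holds its last target. There are 200 camera calls.

## Working session

There is one attempt and no reset: what is moved stays moved. The work goes in short steps, each a Python script; the robot and the scene stay as the last script left them, time stands still between calls to the robot, and variables do not carry over. Pictures are saved under pics/ and viewed, at most 14 in all, crops included, and the job is handed in when it is done.

```bash
mkdir -p pics; ls; python3 - <<'E'
from plant import ctrl,sensors,optics
import cv2,numpy as np
for n in("scene","top"):
    p,d=optics.grab_frame(n); cv2.imwrite(f"pics/{n}0.png",p[:,:,::-1]); np.savez(f"{n}0.npz",p=p,d=d)
    c=optics.camera_params(n); print(n,c)
print(ctrl.tcp_to_tips,sensors.read_state()["eef_rot"])
E
```

```text
pics
scene {'mtx': array([[429.61462179,   0.        , 284.92881319],
       [  0.        , 429.61462179, 208.83574214],
       [  0.        ,   0.        ,   1.        ]]), 'R': array([[-0.76590422, -0.64289509,  0.00875398],
       [-0.30689338,  0.3535813 , -0.88362702],
       [ 0.56498423, -0.67946021, -0.46810966]]), 't': array([ 276.22903621,  288.23055294, 1466.651738  ])}
top {'mtx': array([[472.03511703,   0.        , 282.6042385 ],
       [  0.        , 472.03511703, 210.65160102],
       [  0.        ,   0.        ,   1.        ]]), 'R': array([[ 0.33887591, -0.94078304, -0.00950738],
       [-0.74360217, -0.26163194, -0.61530849],
       [ 0.57638435,  0.21558293, -0.78822907]]), 't': array([-249.61488543,  390.79601391, 1808.77993653])}
25.0 [[-9.10710401e-01  4.13043753e-01 -1.19350001e-03]
 [ 4.13045337e-01  9.10708671e-01 -1.80704935e-03]
 [ 3.40540362e-04 -2.13866825e-03 -9.99997655e-01]]
```

View pics/scene0.png

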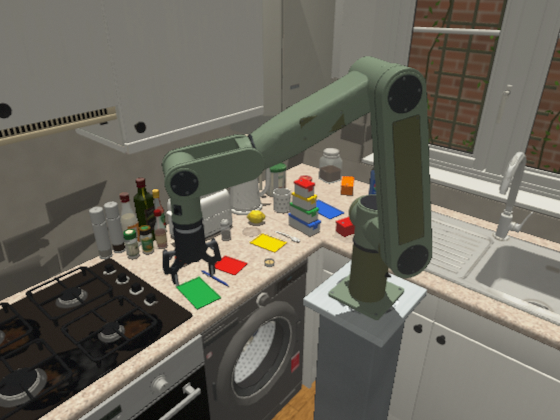

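View pics/top0.png

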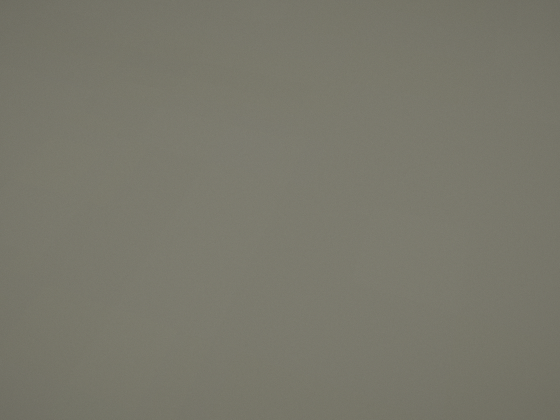

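The scene view shows the stack at about (303,205) and the trays: green (198,292), red (230,265), yellow (268,242) and blue (325,210). The mug is at (282,200), the shaker at (226,228), and decoy red and orange boxes sit at (347,227) and (347,185). The top camera shows only flat grey (blocked), so I'll use the scene and wrist cameras.

```bash
cat > h.py <<'E'
from plant import ctrl,sensors,optics
import cv2,numpy as np
HUE={'red':[(0,7),(173,180)],'yellow':[(22,33)],'green':[(45,80)],'blue':[(100,125)]}
def mask(p,c,smin=150,vmin=60):
    h=cv2.cvtColor(p,cv2.COLOR_RGB2HSV); m=np.zeros(h.shape[:2],np.uint8)
    for a,b in HUE[c]: m|=cv2.inRange(h,(a,smin,vmin),(b,255,255))
    return m
def scene_ray(uv):
    c=optics.camera_params("scene"); uv=np.atleast_2d(np.float64(uv))
    d=np.c_[uv,np.ones(len(uv))]@np.linalg.inv(c['mtx']).T@c['R']
    return -c['R'].T@c['t'],d
def wrist_ray(uv,st):
    c=optics.camera_params("wrist"); K=c['mtx'];T=c['T_tool_cam']; uv=np.atleast_2d(np.float64(uv))
    x=(uv-K[:2,2])/[K[0,0],K[1,1]]; th=np.linalg.norm(x,axis=1)[:,None]
    d=np.c_[x/np.maximum(th,1e-9)*np.sin(th),np.cos(th)]
    R=np.array(st['eef_rot'])
    return np.array(st['eef_pos'])+R@T[:3,3], d@(R@T[:3,:3]).T
def onplane(o,d,z): return o+d*((z-o[2])/d[:,2:3])
def rects(rayf,p,c,z,amin=60,**k):
    """min-area rectangles of colour blobs on plane z: centre, long, short, angle of long axis"""
    out=[]
    for q in cv2.findContours(mask(p,c,**k),cv2.RETR_EXTERNAL,cv2.CHAIN_APPROX_NONE)[0]:
        if cv2.contourArea(q)<amin: continue
        w=onplane(*rayf(q[:,0,:]),z)[:,:2].astype(np.float32)
        (cx,cy),_,_=r=cv2.minAreaRect(w); b=cv2.boxPoints(r)
        e=max((b[1]-b[0],b[2]-b[1]),key=np.linalg.norm); s=min((b[1]-b[0],b[2]-b[1]),key=np.linalg.norm)
        out.append((q[:,0].mean(0).round(),np.round([cx,cy,np.linalg.norm(e),np.linalg.norm(s)]),round(float(np.arctan(e[1]/e[0])),3)))
    return out
def down(yaw):
    """tool pointing down, fingers closing along (yaw+90deg), tool x along yaw"""
    c,s=np.cos(yaw),np.sin(yaw); return np.array([[c,s,0],[s,-c,0],[0,0,-1.]])
E
python3 - <<'E'
from h import *
f=np.load('scene0.npz');p,d=f['p'],f['d']
for c in HUE:
    print(c)
    for z in (4,):
        for r in rects(scene_ray,p,c,z): print(z,*r, 'depth',d[int(r[0][1]),int(r[0][0])])
K=optics.camera_params("scene")
def pt(u,v):
    o,r=scene_ray((u,v)); return (o+r[0]*d[v,u]).round()
for n,uv in dict(redlid=(304,184),mug=(282,203),shaker=(226,228),decoyred=(346,227),orange=(347,185)).items(): print(n,pt(*uv))
c=optics.camera_params("wrist");print(c)
E
```

```text
red
4 [230. 265.] [471. 192. 107.  84.] 0.191 depth 1597.1549
4 [345. 226.] [ 302. -332.  167.   74.] -0.977 depth 1761.2855
4 [305. 183.] [ 702. -589.  155.  111.] -0.184 depth 1736.627
yellow
4 [268. 242.] [466. -18. 126.  88.] 0.111 depth 1738.5261
4 [256. 216.] [ 653. -145.  107.   75.] -1.148 depth 1851.2673
green
4 [197. 293.] [436. 371. 147.  88.] -0.193 depth 1454.5355
blue
4 [328. 210.] [ 463. -402.  166.   89.] -0.171 depth 1988.7452
redlid [ 421. -189.  218.]
mug [ 592. -254.   49.]
shaker [604.  79.  61.]
decoyred [ 253. -261.   49.]
orange [ 466. -599.   57.]
{'mtx': array([[325.1922621 ,   0.        , 280.2745573 ],
       [  0.        , 325.1922621 , 202.34733116],
       [  0.        ,   0.        ,   1.        ]]), 'T_tool_cam': array([[-1.98242924e-04, -9.46751478e-01, -3.21965214e-01,
         8.28733757e+01],
       [ 9.99999942e-01, -9.84728896e-05, -3.26164300e-04,
        -5.27624674e-01],
       [ 2.77091688e-04, -3.21965260e-01,  9.46751443e-01,
        -1.16187721e+02],
       [ 0.00000000e+00,  0.00000000e+00,  0.00000000e+00,
         1.00000000e+00]])}
```

```bash
cat >> h.py <<'E'
def go(pos,yaw,vel=None):
    """move to pos with the half-turn variant nearest in joints"""
    q0=np.array(sensors.read_state()['q']); best=None
    for y in (yaw,yaw+np.pi):
        q=ctrl.solve_ik(pos,down(y))
        if q is not None:
            k=np.abs(np.array(q)-q0).max()
            if best is None or k<best[0]: best=(k,y)
    if best is None: raise RuntimeError("no ik %s"%pos)
    ctrl.move_ptp(pos,down(best[1])); return best[1]
def snap(name):
    st=sensors.read_state(); p,d=optics.grab_frame("wrist"); cv2.imwrite(f"pics/{name}.png",p[:,:,::-1]); np.savez(f"{name}.npz",p=p,d=d,eef_pos=st['eef_pos'],eef_rot=st['eef_rot'])
    return st,p,d
E
python3 - <<'E'
from h import *
for c,x,y,a in (('green',436,371,-.193),('red',471,192,.191),('yellow',466,-18,.111)):
    go([x,y,280],a+np.pi/2 if 0 else a); st,p,d=snap('w_'+c)
    print(c,[r for r in rects(lambda u:wrist_ray(u,st),p,c,4,amin=800)])
go([400,-170,400],0); st,p,d=snap('w_stack'); print(st['t'],st['eef_pos'],st['q'])
for c,z in (('red',216),('yellow',162),('green',108),('blue',54),('blue',4)): print(c,rects(lambda u:wrist_ray(u,st),p,c,z,amin=150))
E
```

```text
green [(array([286., 175.]), array([449., 367., 118.,  90.]), -0.185)]
red [(array([330., 286.]), array([631., 295.,  66.,  59.]), 0.4), (array([278., 162.]), array([470., 190., 104.,  84.]), 0.212)]
yellow [(array([200., 271.]), array([ 634., -112.,   86.,   58.]), 0.441), (array([278., 161.]), array([466., -20., 125.,  88.]), 0.108), (array([ 78., 139.]), array([ 470., -326.,  161.,  103.]), -0.022)]
3.6833 [ 400.21936658 -168.86861309  399.0334102 ] [-5.99660191e-01 -1.78138696e-01  1.64244845e+00  9.08812912e-04
  1.67883391e+00 -2.17177878e+00]
red [(array([112., 288.]), array([ 531., -375.,   50.,   45.]), -1.086), (array([498., 264.]), array([500., 105.,  36.,  36.]), 1.291), (array([240., 214.]), array([ 432., -209.,   80.,   53.]), -0.147), (array([471., 191.]), array([407.,  40.,  61.,  49.]), 0.216), (array([180.,  66.]), array([ 286., -263.,   81.,   40.]), 1.265)]
yellow [(array([313., 276.]), array([ 538., -126.,   54.,   45.]), 0.023), (array([368., 187.]), array([420., -66.,  87.,  61.]), 0.109)]
green [(array([538., 178.]), array([413., 259., 117.,  73.]), -0.181)]
blue [(array([144., 187.]), array([ 450., -382.,  153.,   86.]), -0.173), (array([ 13., 126.]), array([ 323., -659.,   84.,   53.]), -1.497)]
blue [(array([144., 187.]), array([ 464., -405.,  169.,   96.]), -0.173), (array([ 13., 126.]), array([ 323., -712.,   93.,   58.]), -1.497)]
```

View pics/w_stack.png

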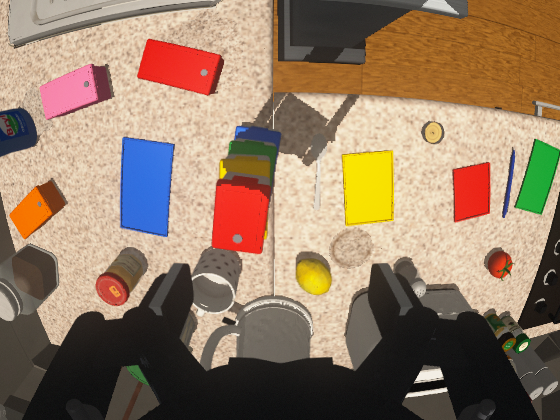

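The wrist view shows the red lid on the stack at (240,214), with the near edges of the yellow, green and blue boxes above it at (245,165), (248,150) and (257,135). The blue tray is at (147,187), the yellow tray at (368,187) and the mug at (215,280). Next I'll use depth to keep only points on the lid top.

```bash
cat >> h.py <<'E'
def cloud(st,d):
    v,u=np.indices(d.shape); uv=np.c_[u.ravel(),v.ravel()]
    c=optics.camera_params("wrist"); o,r=wrist_ray(uv,st)
    zc=r@(np.array(st['eef_rot'])@c['T_tool_cam'][:3,2])
    return (o+r*(d.ravel()/zc)[:,None]).reshape(*d.shape,3)
def lid(st,p,d,c,z,tol=8,near=None,rad=90):
    """rectangle of the lid top of colour c at height z, from depth + colour"""
    P=cloud(st,d); m=(mask(p,c)>0)&(d>0)&(abs(P[...,2]-z)<tol)
    if near is not None: m&=np.linalg.norm(P[...,:2]-near,axis=2)<rad
    n,l,s,_=cv2.connectedComponentsWithStats(m.astype(np.uint8)); k=1+s[1:,4].argmax(); m=l==k
    uv=np.argwhere(m)[:,::-1]; zm=np.median(P[m][:,2])
    w=onplane(*wrist_ray(uv,st),z)[:,:2].astype(np.float32); r=cv2.minAreaRect(w); b=cv2.boxPoints(r)
    e=sorted((b[1]-b[0],b[2]-b[1]),key=np.linalg.norm)
    return np.array(r[0]),round(float(np.arctan(e[1][1]/e[1][0])),3),np.round([np.linalg.norm(e[1]),np.linalg.norm(e[0]),zm],1)
E
python3 - <<'E'
from h import *
f=np.load('w_stack.npz'); N=np.array([435,-208])
for t in (3,5,8):print(lid(f,f['p'],f['d'],'red',216,t,near=N))
for c,z in(('yellow',162),('green',108),('blue',54)): print(c,lid(f,f['p'],f['d'],c,z,5,near=N))
print(lid(f,f['p'],f['d'],'blue',2.5,5,near=[463,-402],rad=110),lid(f,f['p'],f['d'],'yellow',2.5,5,near=[466,-18],rad=110))
f=np.load('w_green.npz'); print(lid(f,f['p'],f['d'],'green',2.5,5))
E
```

```text
(array([ 435.38790894, -209.71678162]), -0.15, array([ 73.2,  52.5, 214.6]))
(array([ 435.28436279, -209.84074402]), -0.147, array([ 73.6,  52.8, 214.6]))
(array([ 434.52584839, -209.72840881]), -0.147, array([ 75.1,  52.8, 214.6]))
yellow (array([ 397.06375122, -233.43682861]), -0.047, array([ 19.7,   6.9, 160.3]))
green (array([ 379.1083374 , -233.03889465]), -0.227, array([  9.4,   1.5, 106.1]))
blue (array([ 365.06530762, -227.43049622]), -0.943, array([23.7, 11.2, 52. ]))
(array([ 464.81530762, -406.13290405]), -0.173, array([169.6,  95.9,   1.2])) (array([466.52838135, -19.6955719 ]), 0.109, array([126.7,  88.2,   1.2]))
(array([449.74188232, 366.65057373]), -0.185, array([118.5,  90.6,   1.2]))
```

View pics/w_green.png

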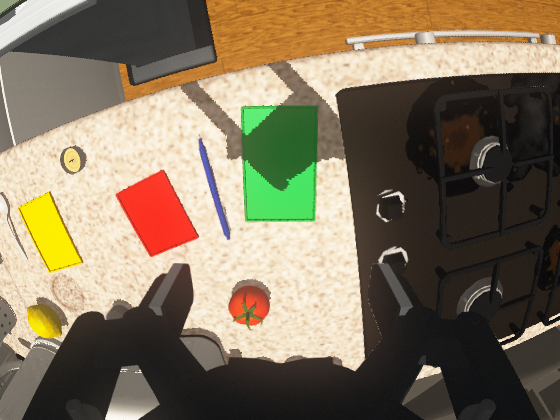

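The green tray is at (280,163), half in the gripper's shadow, so I'll re-threshold it with a lower brightness limit. Then I'll pick red.

```bash
cat >> h.py <<'E'
CH=54
TR={'red':(470,190.5,.205),'yellow':(466.5,-19.3,.109),'blue':(464.5,-405,-.173)}
def near(yaw):
    c=[(np.abs(np.array(q)-sensors.read_state()['q']).max(),y) for y in(yaw,yaw+np.pi,yaw-np.pi) for q in[ctrl.solve_ik(list(sensors.read_state()['eef_pos']),down(y))] if q is not None]
    return min(c)[1]
def pick(xy,yaw,zc,lift):
    ctrl.gripper_to(85); y=go([*xy,zc+70],yaw)
    ctrl.move_l([*xy,zc+8],vel=100,threshold=15)
    ctrl.gripper_to(20,force=50); s=sensors.read_state(); print('grip',s['grip_width'],s['grasp_force'],s['eef_pos'],s['t'])
    ctrl.move_l([*xy,zc+18],vel=40); ctrl.move_l([*xy,lift],vel=150); return y
def place(xy,yaw,lift,hi=70,v=220):
    y=near(yaw)
    ctrl.move_l([*xy,lift],rot=down(y),vel=v)
    ctrl.move_l([*xy,37.5+6],vel=120)
    print('touch',ctrl.move_l([*xy,37.5-3],vel=15,threshold=4)); s=sensors.read_state(); print('place',s['grip_width'],s['grasp_force'],s['eef_pos'],s['force'])
    ctrl.gripper_to(85); ctrl.hold(.2); ctrl.move_l([*xy,37.5+hi],vel=100); print('t',sensors.read_state()['t'])
E
python3 - <<'E'
from h import *
f=np.load('w_green.npz'); st={k:f[k] for k in('eef_pos','eef_rot')}
for s,v in((120,25),(150,35)): print([r for r in rects(lambda u:wrist_ray(u,st),f['p'],'green',3,amin=800,smin=s,vmin=v)])
pick([434.8,-209],-.147,189,300)
place(TR['red'][:2],TR['red'][2],300)
go([400,-190,310],0); st,p,d=snap('w2'); print(lid(st,p,d,'yellow',162,6,near=[435,-208]))
print(lid(st,p,d,'blue',2.5,5,near=[463,-402],rad=110))
E
```

```text
[(array([279., 162.]), array([437., 369., 147.,  92.]), -0.191)]
[(array([286., 175.]), array([450., 367., 118.,  90.]), -0.185)]
grip 53.52817536334189 53.270772099494934 [ 435.44182914 -209.49898878  197.97358674] 5.7583
touch True
place 53.42007026899088 53.386051654815674 [470.37847921 190.5967112   38.49179102] [ 0.44258159 -0.53818184  3.55047116]
t 13.0833
(array([ 434.29922485, -211.64280701]), -0.055, array([ 95.4,  56.4, 160.6]))
(array([ 465.04421997, -406.4413147 ]), -0.175, array([170.1,  96.1,   1.2]))
```

View pics/w2.png

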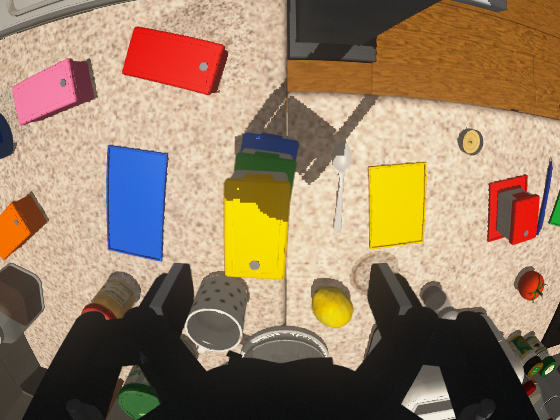

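The red box stands in its tray at (515,212). The yellow lid is now on top of the stack at (255,228), cleanly measured. Next is yellow.

```bash
cat >> h.py <<'E'
TR['green']=(436.7,369.5,-.191)
E
python3 - <<'E'
from h import *
pick([434.3,-211.2],-.055,135,230)
place(TR['yellow'][:2],TR['yellow'][2],230,hi=130)
go([400,-190,260],0); st,p,d=snap('w3'); print(lid(st,p,d,'green',108,6,near=[435,-208]))
E
```

```text
grip 57.542789043622356 54.30886209011078 [ 435.04444968 -211.6726804   144.03632493] 16.6167
touch True
place 57.71787009652362 54.54338550567627 [466.91239437 -19.38832197  38.54990745] [-0.51474866  0.74042129  4.3901866 ]
t 22.8917
(array([ 434.38085938, -212.34034729]), -0.153, array([115.1,  60. , 106.7]))
```

View pics/w3.png

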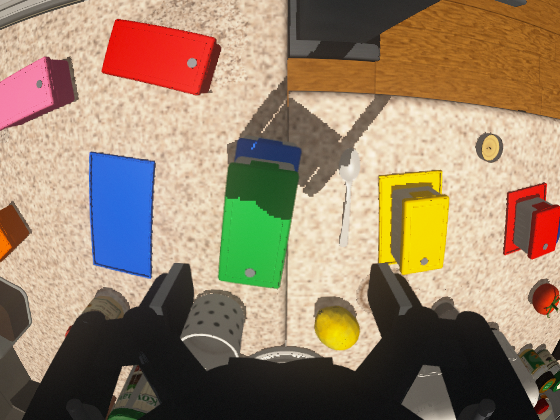

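The yellow box stands in its tray (bottom inside the rim, top at (425,233)). The green lid is at (258,225) on the blue box. Next is green.

```bash
python3 - <<'E'
from h import *
pick([433.3,-211.9],-.153,81,200)
place(TR['green'][:2],TR['green'][2],200,hi=130)
go([400,-190,220],0); st,p,d=snap('w4'); print(lid(st,p,d,'blue',54,6,near=[435,-208]), lid(st,p,d,'blue',2.5,5,near=[463,-402],rad=110))
E
```

```text
grip 61.83476338089311 55.8756548166275 [ 434.14181941 -212.47998342   90.08376737] 25.6333
touch True
place 61.32673093156658 55.85698843002319 [437.10802036 369.78267865  38.62587974] [ 0.01390131 -0.24861093  4.5570425 ]
t 33.55
(array([ 430.98318481, -211.89427185]), -0.168, array([138.5,  63.8,  52.6])) (array([ 465.19458008, -406.63818359]), -0.174, array([170.8,  96.4,   1.2]))
```

View pics/w4.png

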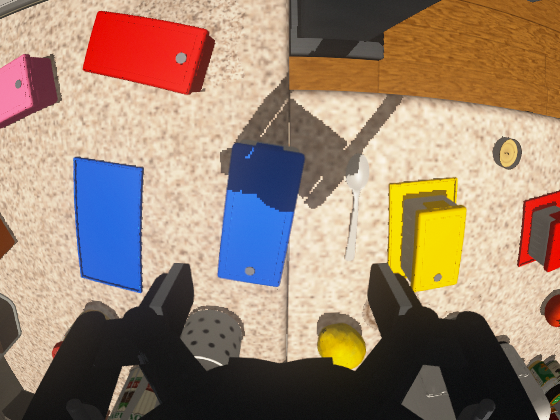

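The blue box is at (260,215) and its tray is clear at (108,225). I'll pick and place blue, then check every box against its tray from above.

```bash
python3 - <<'E'
from h import *
pick([430.5,-211.5],-.168,27,130)
place([464.7,-405.8],-.174,130,hi=170)
for c,W in (('blue',(140,66)),('yellow',0),('red',0),('green',0)):
    x,y,a=TR[c]; x-=0
    go([x-20,y,230],a); st,p,d=snap('f_'+c)
    b=lid(st,p,d,c,56.5,8,near=[x,y]); 
    print(c,b,'tray',TR[c])
E
```

```text
grip 65.58837881491863 56.93315148353577 [ 431.44126504 -212.16670359   36.11388425] 37.4917
touch True
place 65.7153557372919 56.71576738357544 [ 465.19820631 -406.4219494    38.66323443] [ 0.5403835  -0.55441114  4.86659018]
t 43.3667
blue (array([ 464.68737793, -406.66256714]), -0.176, array([138.3,  65.4,  55.1])) tray (464.5, -405, -0.173)
yellow (array([465.62701416, -19.83300781]), 0.109, array([94.7, 57.4, 55.1])) tray (466.5, -19.3, 0.109)
red (array([469.88882446, 190.1789856 ]), 0.208, array([74.4, 53.3, 55.1])) tray (470, 190.5, 0.205)
green (array([437.25512695, 369.47357178]), -0.193, array([116.1,  61.4,  55.1])) tray (436.7, 369.5, -0.191)
```

```bash
python3 -c "
from h import *
ctrl.hold(.5); print(ctrl.finish_job(), sensors.read_state()['t'])"
```

```text
the job is handed in; nothing more can be done
the job is handed in; nothing more can be done
```

All four boxes stand flat and released in the trays of their own colour, about 2 mm or less off centre by the wrist camera; I never went near the mug or shaker but did not re-measure them, and the job is handed in with no verdict returned.

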